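# Tuck a plate under the indicator leaf and hold it down

### The arm

A 6-joint arm with a two-finger parallel gripper is mounted at the origin on the work surface. World frame = base frame: x ahead of the robot, y to its left, z up, the work surface at z = 0. Lengths are in mm, angles in rad, forces in N, time in s.
With the tool pointing down it reaches from about 375 to 925 mm from the base axis. Payload 5.7 kg.
Tool frame: the origin (TCP) lies midway between the tips of the shut fingers; the grasp point (between the pads) lies 19 mm behind it; z points along the fingers, y is the direction in which the jaws open and shut (so a half turn about z gives the same grasp; the last joint's range is limited). The gripper opens to 85 mm and grips with 20 to 120 N. Pads are 22 mm wide; open, the fingers measure 114 mm over their backs; the gripper's body (76 mm by 85 mm) begins 54 mm behind the grasp point. The pads swing forward as they close: fully open they stand 13 mm farther back than shut.
Start: joints at [1.199, 0.359, 1.51, -0, 1.272, -0.115], TCP at [152.386, 580.294, 231.267] pointing down, gripper open.
Joint ranges: [-2.97, 2.97], [-1.01, 2.36], [0.21, 2.38], [-0.96, 4.11], [0.2, 2.71], [-2.98, 2.98]. Speed limits (rad/s): [2.39, 2.39, 3.14, 3.14, 3.14, 3.14].

### API

Orientations are given as a unit quaternion [x, y, z, w].
In Python, from rig import r gives the robot as it stands.
- The arm moves only by the tool step_arm, never from a script. Its argument "targets" is a list of rows, each an object with "dp": the shift along the tool's x, y, z in mm, a list of three; "rotation": the turn, a rotation vector about the tool's x, y, z in rad, a list of three. A call has 1 to 20 rows; each row shifts and turns the pose as measured when the row begins, along the tool's axes as they then stand; what a row does not reach is not made up. A row lasts 1/8 s, in which the tool goes at most 62.5 mm and 10.7 degrees, less where a joint would pass 70% of its speed; a pose out of reach is approached as far as the arm can. A call is refused whole if a number of a shift passes 62.5 or a number of a turn 0.188, either way. A call with a gripper value outside its range is refused whole. "fingers" is the gripper command: -1 is shut, 1 is fully open, values between are in proportion, set as the call begins (left out, the last holds). The fingers move at their own pace and stop on an object; the grip force is fixed at half the most. Time passes only in rows, so rows that do not move let the fingers close. It gives the time, the measured TCP pose, the force and the opening at its end, in the units of the state.
- r.read_state(): the state, without advancing time (a new reading comes with each control period).
- r.camera(name): name is "scene" or "side" or "wrist"; returns the picture (400x640x3 uint8, blue, green, red); there is no depth.
- r.calibration(name): a dict with "camera_matrix" (3x3 intrinsics, pixels), "k1" (the pictures are not rectified: a ray, as slopes to the right and down, at radius r is drawn at 1 + k1 r^2 times it, then the intrinsics apply), "R" (3x3) and "t" (3): a world point X has camera coordinates R X + t; the wrist camera has in their place "mount" (4x4, takes a point from camera to tool coordinates, whose origin is the TCP and whose axes are the flange's). Camera axes: x right, y down, z forward; pixel columns grow to the right and rows downward; lengths in mm; the calibration is good to about 2 mm. A picture is of the moment at which its call begins: read the wrist's pose just before it. calibration takes no time and is no camera call.
- r.job_done(): hands the job in, once; it reports no verdict.
The state is a dict: "clock": time; "joint_pos": joint angles; "qd": joint speeds; "effort": joint torques, N m; "position": TCP position; "tool_rot": TCP orientation; "force": force on the tool from outside, world axes, zero at the start; "wrist_torque": the same for the moment, N m; "finger_gap": finger opening in mm.
Only numpy, scipy, OpenCV 4.12 (cv2) and the standard library are available. Lean on these libraries where they do the work, as an engineer would, in place of code of your own. Each camera call takes 0.05 s, during which the arm holds its last target. There are 200 camera calls.

### The job

Get the flatness fixture ready by pressing both of its round plugs down until they are fully seated. Then pick up the ribbed aluminium plate, set it on the fixture's bed with its plain end (the one farther from the rib) towards the hinged leaf and slide it squarely under the leaf, without lifting the leaf, until about 30 mm of the plate is covered. Finish while still holding the plate there, pressed gently but firmly flat on the bed (push down with about 15 N), and leave the other things on the table alone.

Things in the scene. Friction and masses are not known exactly. Their poses are not given: they have to be found in the camera images.
- fixture: Flatness fixture, fixed to the table: a low grey block 250 x 160 mm with a flat bright steel bed whose top is 24 mm above the table. Origin on the table, 5 mm to -x of the middle of the block (it spans x -120 to +130, y -80 to +80 mm); x points from its open front towards the leaf and hinge, z up. Its open front (-x) faces roughly towards the robot. A dial indicator on a post stands 125 mm high over the back of the leaf (x 60 to 127, y 35 to 55 mm).
- bed: The fixture's fixed steel bed, 250 x 160 x 8 mm, on which the plate is to lie; origin on the fixture's axis, 8 mm below the bed's top. Same axes as the fixture.
- mouth (a point): Point on the bed's top, right below the middle of the leaf's free front edge: where the slot begins. Axes as the fixture: x points into the slot. The slot under the leaf is 7.5 mm high and 90 mm wide, between two 18 mm wide steel spacers that begin at the mouth; it is 75 mm deep.
- leaf (a joint): Hinged dark steel leaf, 75 x 124 x 4 mm, lying over the spacers, hinged along its far edge. Radians: 0 = lying down as it should, growing as its front edge is lifted. It weighs 140 g and swings up easily if something strikes it from below.
- plug_left (a joint): Round plug in the bed at fixture x -90, y +60 mm, with a flat dark steel head 26 mm across and 6 mm thick. Metres pushed in: 0 = 12 mm proud, 0.012 = fully seated with its head on the bed (head top 6 mm above the bed). It slides stiffly, about 6 N, and stays where it is left.
- plug_right (a joint): The same kind of plug at fixture x -90, y -60 mm.
- plug_left_top (a point): Centre of the top of the left plug's head.
- plug_right_top (a point): Centre of the top of the right plug's head.
- plate: Loose aluminium plate, 110 (x) x 60 (y) x 4 mm, about 120 g, lying flat on the table, with an upright rib to hold it by: 10 (x) x 40 (y) mm, reaching from the plate's top to 40 mm above its underside, centred at x -20, y 0. Origin at the centre of the underside, z up; +x points along the plate to the end farther from the rib, the plain end that goes under the leaf.
- plate_edge (a point): Middle of the plate's leading (+x) edge, at its underside: 55 mm from the plate's origin.
- vblock: Steel V-block, 70 x 50 x 42 mm, bystander; origin at the centre of its underside.
- bushing0: Steel bushing, 28 mm across, 22 mm high, bystander; origin at its underside.
- bushing1: A second such bushing, bystander.
- ring_gauge: Steel ring gauge, 64 mm across, 18 mm high, bystander; origin at its underside.
- caliper: Digital caliper lying flat, 220 mm long along x, jaws to -y, bystander; origin at its underside.
- cylinder_master: Black cylinder, 44 mm across, 50 mm high, bystander; origin at its underside.
- casting: Dark cast bracket, 130 x 90 x 80 mm, 1.8 kg, bystander; origin at the centre of its underside.

How it is judged (in metres and radians):
On the way, in this order (a step that is already met when the one before it is completed fails the run):
1. both plugs are pressed fully home (value of joint each of plug_left, plug_right above 0.0105 m), for 0.2 s.
2. the plate's leading edge is tucked squarely under the leaf, the leaf lying down (x of plate_edge in the frame of mouth between 0.02 and 0.045 m and y of plate_edge in the frame of mouth between -0.016 and 0.016 m and z of plate_edge in the frame of mouth below 0.003 m and angle between the x axis of plate and the x axis of fixture, either way round below 0.2 rad and value of joint leaf below 0.03 rad), for 0.2 s.
At the end, for the whole second after the job is handed in: Plugs within 1.5 mm of seated; plate edge 20 to 45 mm past the leaf's front edge, within 16 mm of the middle, square within 0.2 rad, less than 3 mm above the bed, plate tilt below 0.04 rad; leaf below 0.03 rad; fingers hold the plate still, pressed on the bed with 4 to 40 N (all of step 1 and all of step 2 and angle between plate's own z axis and vertical below 0.04 rad and contact force between plate and bed between 4 and 40 N and contact force between the fingers and plate above 2 N and linear speed of plate below 0.01 m/s); the arm keeps its last pose, push and grip.
It fails at once if the leaf is lifted (its front edge by more than about 4 mm) (value of joint leaf above 0.06 rad).
It fails at once if the plate is rammed on the bed with more than 80 N (contact force between plate and bed above 80 N).
It fails at once if a bystander is moved by more than 30 mm (distance of any of vblock, bushing0, bushing1, ring_gauge, caliper, cylinder_master, casting from where it was at the start of the episode above 0.03 m).
It also fails if it takes over 58 s, if anything falls off the work surface, if the arm or the gripper's body presses on something with over 40 N, if the wrist force passes 120 N, or if a joint passes its speed limit or range.

## Working session

There is one attempt and no reset: what is moved stays moved. The work goes in short steps, Python scripts to look and compute and a tool call to move; the robot and the scene stay as the last step left them, time stands still between calls to the robot, and variables do not carry over. Pictures are saved under pics/ and viewed, about 8 in all and at most 12, crops included, and the job is handed in when it is done.

Besides the shell and the picture viewer there is one more tool, called as a command line: name --argument value ..., lists and objects as JSON in quotes. step_arm: Moves the arm, as the interface text tells. Its arguments: {"type":"object","properties":{"targets":{"type":"array"},"fingers":{"type":"number"}},"required":["targets"]}

```bash
mkdir -p pics
cat > h.py <<'E'
import numpy as np,cv2
from rig import r
from scipy.spatial.transform import Rotation as Ro
def cam(n):
    s=r.read_state(); c=r.calibration(n); im=r.camera(n)
    if n=="wrist":
        M=np.array(c["mount"]);Rt=Ro.from_quat(s["tool_rot"]).as_matrix()
        A=Rt@M[:3,:3]; o=Rt@M[:3,3]+np.array(s["position"])
    else:
        A=np.array(c["R"]).T; o=-A@np.array(c["t"])
    return im,(np.array(c["camera_matrix"]),c["k1"],A,o)
def ray(m,u,v):
    K,k1,A,o=m; d=np.linalg.solve(K,[u,v,1.])[:2]; x=d.copy()
    for _ in range(30): x=d/(1+k1*(x@x))
    return o,A@np.array([x[0],x[1],1])
def onz(m,u,v,z):
    o,d=ray(m,u,v); return o+d*(z-o[2])/d[2]
def proj(m,X):
    K,k1,A,o=m; p=A.T@(np.array(X,float)-o); x=p[:2]/p[2]; x=x*(1+k1*(x@x))
    return (K@np.array([x[0],x[1],1]))[:2]
E
python3 - <<'E'
from h import *
import pickle
D={}
for n in ("scene","side","wrist"):
    im,m=cam(n); cv2.imwrite(f"pics/{n}0.png",im); D[n]=m; print(n,m[3].round(),m[2][:,2].round(2))
pickle.dump(D,open("m0.pkl","wb")); s=r.read_state(); print(s)
E
```

```text
scene [ 857. -486. 1021.] [-0.27  0.45 -0.85]
side [ -98. -612.  888.] [ 0.53  0.5  -0.68]
wrist [ 86. 596. 372.] [ 0.26 -0.07 -0.96]
{'clock': 0.15, 'joint_pos': array([ 1.19890657e+00,  3.59384064e-01,  1.51119639e+00, -1.98056090e-05,
        1.27250128e+00, -1.15078947e-01]), 'qd': array([-0.00105948, -0.00060202, -0.00405063,  0.00086023, -0.00032862,
       -0.00121989]), 'effort': array([ 7.41379063e-04, -5.28023708e+01, -2.78931928e+01, -3.22052720e-04,
        8.35445680e-03,  5.91716073e-06]), 'position': array([152.20533421, 579.82225711, 230.61540196]), 'tool_rot': array([ 1.28049911e-01,  9.91767445e-01, -7.24863633e-04, -1.70314536e-04]), 'force': array([ 1.33823669, -0.3327381 ,  0.43435076]), 'wrist_torque': array([0.02539515, 0.03211225, 0.01259651]), 'finger_gap': 85.50387325160587}
```

View pics/scene0.png

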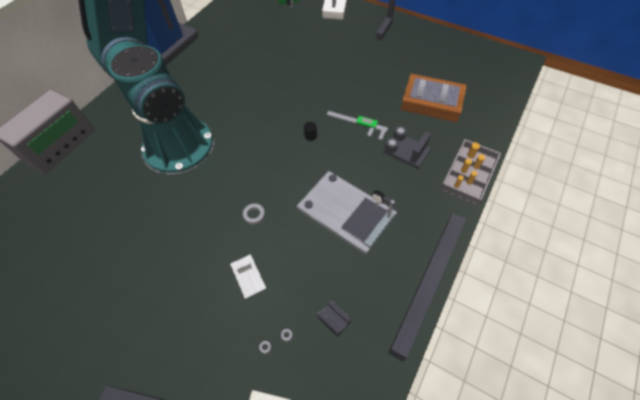

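View pics/side0.png

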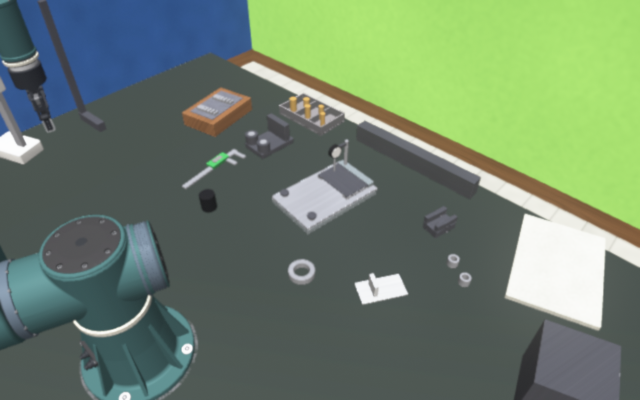

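The scene view shows the fixture at about (347,211), with plugs at about (333,178) and (309,205). The plate is at (248,276) with its rib near (243,269). The side view shows the plugs at (284,192) and (312,216), and the plate at (381,288) with its rib at (374,284).

Run:
```python
from h import *
import pickle
D=pickle.load(open("m0.pkl","rb"))
for n,box,th in (("scene",(215,240,290,310),150),("side",(340,265,420,310),150)):
    im=cv2.imread(f"pics/{n}0.png"); x0,y0,x1,y1=box
    g=cv2.cvtColor(im,cv2.COLOR_BGR2GRAY)[y0:y1,x0:x1]
    cs,_=cv2.findContours((g>th).astype(np.uint8),0,2); c=max(cs,key=cv2.contourArea)+np.array([x0,y0])
    P=np.array([onz(D[n],*p[0],4)[:2] for p in c],np.float32)
    print(n,"plate",cv2.minAreaRect(P)); 
tri={}
for n,bx in (("scene",[(325,171,341,185),(301,198,317,212)]),("side",[(276,185,292,199),(303,208,320,223)])):
    im=cv2.imread(f"pics/{n}0.png");g=cv2.cvtColor(im,cv2.COLOR_BGR2GRAY)
    for i,(x0,y0,x1,y1) in enumerate(bx):
        cc=g[y0:y1,x0:x1]; cs,_=cv2.findContours((cc<95).astype(np.uint8),0,2)
        for c in cs:
            if cv2.contourArea(c)>15:
                mm=cv2.moments(c); u,v=mm["m10"]/mm["m00"]+x0,mm["m01"]/mm["m00"]+y0
                print(n,i,(u,v),cv2.contourArea(c),onz(D[n],u,v,40).round(1))
a=cv2.imread("pics/scene0.png")[160:310,215:415];b=cv2.imread("pics/side0.png")[130:310,260:460]
cv2.imwrite("pics/c1.png",np.hstack([cv2.resize(a,(400,300),interpolation=2),cv2.resize(b,(400,300),interpolation=2)]))
```

```text
scene plate ((480.0243835449219, -267.9298400878906), (61.716556549072266, 111.81192779541016), 57.36784362792969)
side plate ((486.6504211425781, -261.02630615234375), (80.25238037109375, 112.83287048339844), 57.50706481933594)
scene 0 (334.91954022988506, 174.88122605363984) 43.5 [540.6 123.2  40. ]
scene 1 (308.34188034188037, 204.34188034188034) 19.5 [522.8  -7.8  40. ]
side 0 (280.325, 187.075) 40.0 [542.2 132.2  40. ]
```

View pics/c1.png

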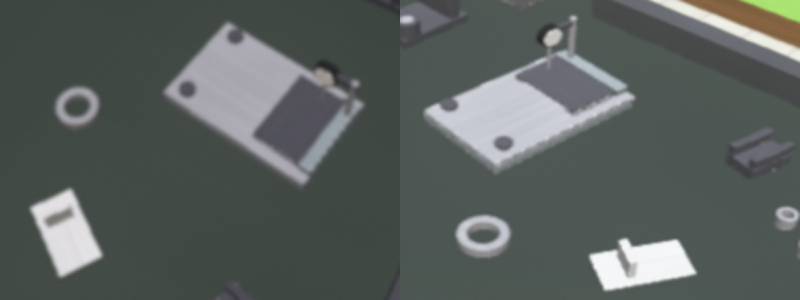

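Run:
```python
from h import *
import pickle
D=pickle.load(open("m0.pkl","rb"));S,T=D["scene"],D["side"]
def tri(a,b):
    o1,d1=ray(S,*a);o2,d2=ray(T,*b)
    s=np.linalg.lstsq(np.c_[d1,-d2],o2-o1,rcond=None)[0]; p,q=o1+d1*s[0],o2+d2*s[1]
    return ((p+q)/2).round(1),np.linalg.norm(p-q).round(1)
for n,a,b in (("L",(332.5,178.5),(284,192.4)),("R",(308.5,204.5),(311.5,215.8))):
    print(n,tri(a,b),onz(S,*a,41).round(1),onz(T,*b,41).round(1))
c=[(228,24),(165,93),(305,184),(363,103)]
C=[onz(S,215+x/2,160+y/2,24)[:2] for x,y in c]; print("corners",np.round(C,1))
C=np.float32(C);print(cv2.minAreaRect(C),[np.linalg.norm(C[i]-C[i-3]).round() for i in range(4)])
c=[(424,112),(497,170),(634,100)]
print("side",[onz(T,260+(x-400)/2,130+y/1.667,24)[:2].round(1) for x,y in c])
c=[(267,63),(341,94)]; print("x",)
print("leaf front",[onz(S,215+x/2,160+y/2,35.5)[:2].round(1) for x,y in [(297,75),(253,134)]])
print("rib scene",onz(S,215+59/2,160+215/2,40).round(1),"side",onz(T,260+224/2,130+241/1.667,40).round(1))
print("plate corners",[onz(S,215+x/2,160+y/2,4)[:2].round(1) for x,y in [(70,189),(30,207),(61,277),(103,257)]])
```

```text
L (array([538.2, 112.6,  33.9]), np.float64(2.0)) [540.9 107.1  41. ] [533.1 107.9  41. ]
R (array([522.3,  -6.4,  36.2]), np.float64(0.3)) [523.8  -8.5  41. ] [518.8  -9.9  41. ]
corners [[513.8 133.8]
 [492.9 -22.3]
 [739.9 -52.2]
 [757.4 105.9]]
((625.9605102539062, 41.71950149536133), (159.06715393066406, 248.85768127441406), 83.09466552734375) [np.float32(157.0), np.float32(249.0), np.float32(159.0), np.float32(245.0)]
side [array([509.4, 132.1]), array([483.5, -33. ]), array([731.6, -60.2])]
x
leaf front [array([653.2,  95.3]), array([642.5, -24.1])]
rib scene [ 473.6 -261.5   40. ] side [ 475.7 -243.7   40. ]
plate corners [array([ 450.3, -213.6]), array([ 417. , -263.5]), array([ 513.2, -323.4]), array([ 546.8, -273. ])]
```

```bash
cat >> h.py <<'E'
def plan(x,y,z,th,n):
    """rows to TCP (x,y,z), tool y-axis heading th, in n rows"""
    s=r.read_state(); R=Ro.from_quat(s["tool_rot"]).as_matrix(); p=np.array(s["position"])
    t=np.array([x,y,z])-p; u=np.array([np.cos(th),np.sin(th),0]); zz=np.array([0,0,-1.]); G=np.c_[np.cross(u,zz),u,zz]
    w=Ro.from_matrix(R.T@G).as_rotvec()/n
    for i in range(n):
        Ri=R@Ro.from_rotvec(w*i).as_matrix(); print('{"dp":',(Ri.T@t/n).round(1).tolist(),',"rotation":',w.round(3).tolist(),'},')
    print("th now",np.arctan2(R[1,1],R[0,1]).round(4),"pos",p.round(1),"F",np.round(s["force"],1),"gap",round(s["finger_gap"],1),"t",s["clock"])
E
python3 -c "
from h import *
print(r.calibration('wrist'))
plan(530,60,230,-0.122,12)"
```

```text
{'camera_matrix': array([[318.36741323,   0.        , 317.28745908],
       [  0.        , 318.36741323, 202.10111435],
       [  0.        ,   0.        ,   1.        ]]), 'k1': -0.027945176716856913, 'mount': array([[-3.15260494e-04, -9.63101115e-01, -2.69139634e-01,
         6.84852737e+01],
       [ 9.99999942e-01, -3.37660473e-04,  3.69351140e-05,
        -1.05894405e+00],
       [-1.26450066e-04, -2.69139607e-01,  9.63101166e-01,
        -1.41630719e+02],
       [ 0.00000000e+00,  0.00000000e+00,  0.00000000e+00,
         1.00000000e+00]])}
{"dp": [-41.5, -33.9, 0.1] ,"rotation": [-0.0, 0.0, 0.12] },
{"dp": [-45.2, -28.7, 0.1] ,"rotation": [-0.0, 0.0, 0.12] },
{"dp": [-48.3, -23.1, 0.1] ,"rotation": [-0.0, 0.0, 0.12] },
{"dp": [-50.7, -17.2, 0.1] ,"rotation": [-0.0, 0.0, 0.12] },
{"dp": [-52.4, -11.0, 0.1] ,"rotation": [-0.0, 0.0, 0.12] },
{"dp": [-53.3, -4.7, 0.1] ,"rotation": [-0.0, 0.0, 0.12] },
{"dp": [-53.5, 1.7, 0.1] ,"rotation": [-0.0, 0.0, 0.12] },
{"dp": [-52.9, 8.1, 0.1] ,"rotation": [-0.0, 0.0, 0.12] },
{"dp": [-51.6, 14.4, 0.1] ,"rotation": [-0.0, 0.0, 0.12] },
{"dp": [-49.5, 20.4, 0.1] ,"rotation": [-0.0, 0.0, 0.12] },
{"dp": [-46.7, 26.2, 0.1] ,"rotation": [-0.0, 0.0, 0.12] },
{"dp": [-43.2, 31.6, 0.1] ,"rotation": [-0.0, 0.0, 0.12] },
th now 1.314 pos [152.2 579.8 230.6] F [ 1.3 -0.3  0.4] gap 85.5 t 0.15
```

step_arm --targets '[{"dp":[-41.5,-34,0],"rotation":[0,0,0.12]},{"dp":[-45,-29,0],"rotation":[0,0,0.12]},{"dp":[-48,-23,0],"rotation":[0,0,0.12]},{"dp":[-51,-17,0],"rotation":[0,0,0.12]},{"dp":[-52,-11,0],"rotation":[0,0,0.12]},{"dp":[-53,-5,0],"rotation":[0,0,0.12]},{"dp":[-53.5,2,0],"rotation":[0,0,0.12]},{"dp":[-53,8,0],"rotation":[0,0,0.12]},{"dp":[-52,14,0],"rotation":[0,0,0.12]},{"dp":[-49.5,20,0],"rotation":[0,0,0.12]},{"dp":[-47,26,0],"rotation":[0,0,0.12]},{"dp":[-43,32,0],"rotation":[0,0,0.12]},{"dp":[0,0,0],"rotation":[0,0,0]}]' --fingers -1

```text
clock: 1.78
position: [528.7, 35.6, 229.2]
tool_rot: [0.765, 0.644, 0.0, 0.001]
force: [-0.6, 0.4, 0.7]
finger_gap: 0.2
```

Run:
```python
from h import *
import pickle
plan(530,60,230,-0.122,1)
im,m=cam("wrist");cv2.imwrite("pics/w1.png",im);pickle.dump(m,open("w1.pkl","wb"))
```

```text
{"dp": [24.3, -2.9, -0.9] ,"rotation": [0.002, 0.0, -0.05] },
th now -0.1716 pos [528.7  35.6 229.2] F [-0.6  0.4  0.7] gap 0.2 t 1.775
```

View pics/w1.png

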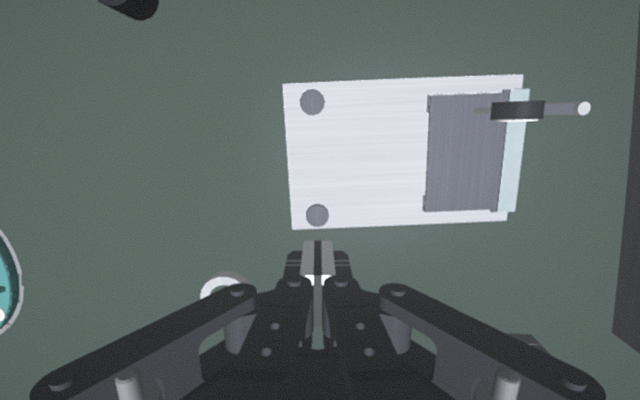

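The wrist view shows the plugs at (312,102) and (317,215), the bed corners at (283,84), (292,229), (508,220) and (522,75), and the leaf front edge at about u=427.

Run:
```python
from h import *
import pickle
m=pickle.load(open("w1.pkl","rb"));im=cv2.imread("pics/w1.png");g=cv2.cvtColor(im,cv2.COLOR_BGR2GRAY)
P=[]
for n,(x0,y0,x1,y1) in (("L",(296,87,330,118)),("R",(301,200,334,226))):
    cs,_=cv2.findContours((g[y0:y1,x0:x1]<150).astype(np.uint8),0,2);c=max(cs,key=cv2.contourArea)
    (u,v),(a,b),_=cv2.fitEllipse(c);p=onz(m,u+x0,v+y0,42);P.append(p[:2]);print(n,(u+x0,v+y0),a,b,p.round(1))
d=P[0]-P[1];yaw=np.arctan2(-d[0],d[1]);print("dist",np.linalg.norm(d),"yaw",yaw)
mask=(g>165).astype(np.uint8)
cs,_=cv2.findContours(mask[60:245,270:535],0,2);c=max(cs,key=cv2.contourArea)+np.array([270,60])
Q=np.array([onz(m,*p[0],24)[:2] for p in c],np.float32);print("bed",cv2.minAreaRect(Q))
X=lambda y:np.array([np.cos(y),np.sin(y)]);Y=lambda y:np.array([-np.sin(y),np.cos(y)])
o=(P[0]+P[1])/2+90*X(yaw);print("origin",o)
E1=[]
for v in range(105,205,10):
    row=g[v].astype(float); u=400+np.argmin(np.diff(cv2.GaussianBlur(row[None],(5,1),0)[0][400:450])); p=onz(m,u+.5,v,35.5)[:2]-o; E1.append((p@X(yaw),p@Y(yaw)))
print("leaf front in fixture",np.round(E1,1).tolist())
for uv in ((283,84),(292,229),(508,220),(522,75)):
    p=onz(m,*uv,24)[:2]-o;print((p@X(yaw)).round(1),(p@Y(yaw)).round(1))
```

```text
L (311.5940523147583, 101.60435676574707) 22.609756469726562 24.256572723388672 [536.5 113.7  42. ]
R (316.85078620910645, 214.72892951965332) 21.350332260131836 21.530099868774414 [521.5  -2.7  42. ]
dist 117.40424524178056 yaw -0.12805600237923548
bed ((631.242919921875, 41.18687438964844), (160.1177520751953, 267.3266906738281), 82.60611724853516)
origin [618.24619227  44.02420777]
leaf front in fixture [[26.1, 50.9], [28.6, 40.9], [28.0, 31.0], [28.5, 20.8], [27.9, 10.5], [28.4, 0.1], [28.9, -10.6], [28.3, -21.4], [28.8, -32.4], [27.1, -43.5]]
-118.8 78.0
-119.8 -80.6
131.5 -81.0
128.4 77.4
```

```bash
python3 -c "
from h import *
plan(536.4,113.5,60,-0.128,5)"
```

```text
{"dp": [15.4, -0.7, 33.8] ,"rotation": [-0.0, -0.0, -0.008] },
{"dp": [15.4, -0.6, 33.8] ,"rotation": [-0.0, -0.0, -0.008] },
{"dp": [15.4, -0.5, 33.8] ,"rotation": [-0.0, -0.0, -0.008] },
{"dp": [15.4, -0.3, 33.8] ,"rotation": [-0.0, -0.0, -0.008] },
{"dp": [15.4, -0.2, 33.8] ,"rotation": [-0.0, -0.0, -0.008] },
th now -0.1694 pos [527.1  37.1 228.9] F [-1.   0.7  0.3] gap 0.0 t 1.825
```

step_arm --targets '[{"dp":[15.5,-0.5,34],"rotation":[0,0,-0.008]},{"dp":[15.5,-0.5,34],"rotation":[0,0,-0.008]},{"dp":[15.5,-0.5,34],"rotation":[0,0,-0.008]},{"dp":[15.5,-0.5,34],"rotation":[0,0,-0.008]},{"dp":[15.5,0,34],"rotation":[0,0,-0.008]},{"dp":[0,0,0],"rotation":[0,0,0]}]'

```text
clock: 2.58
position: [530.8, 122.8, 55.2]
tool_rot: [0.747, 0.664, -0.001, -0.002]
force: [-1.0, 0.3, -0.0]
finger_gap: -0.1
```

```bash
python3 -c "
from h import *
plan(536.4,113.5,45,-0.128,2)"
```

```text
{"dp": [-4.3, 3.4, 5.1] ,"rotation": [-0.002, -0.001, 0.005] },
{"dp": [-4.3, 3.4, 5.1] ,"rotation": [-0.002, -0.001, 0.005] },
th now -0.1173 pos [530.8 122.8  55.2] F [-1.   0.3 -0. ] gap -0.1 t 2.575
```

step_arm --targets '[{"dp":[-4.5,3,2],"rotation":[0,0,0.005]},{"dp":[-4,3,2],"rotation":[0,0,0.005]},{"dp":[0,0,0],"rotation":[0,0,0]},{"dp":[0,0,0],"rotation":[0,0,0]}]'

```text
clock: 3.08
position: [537.7, 112.9, 54.9]
tool_rot: [0.751, 0.661, 0.002, -0.0]
force: [-0.2, -0.2, -0.0]
finger_gap: 0.1
```

```bash
python3 -c "
from h import *
plan(536.4,113.5,30,-0.128,4)"
```

```text
{"dp": [0.1, -0.3, 6.2] ,"rotation": [0.0, -0.001, 0.0] },
{"dp": [0.1, -0.3, 6.2] ,"rotation": [0.0, -0.001, 0.0] },
{"dp": [0.1, -0.3, 6.2] ,"rotation": [0.0, -0.001, 0.0] },
{"dp": [0.1, -0.3, 6.2] ,"rotation": [0.0, -0.001, 0.0] },
th now -0.1272 pos [537.7 112.9  54.9] F [-0.2 -0.2 -0. ] gap 0.1 t 3.075
```

step_arm --targets '[{"dp":[0,-1,5],"rotation":[0,0,0]},{"dp":[0,0,5],"rotation":[0,0,0]},{"dp":[0,0,5],"rotation":[0,0,0]},{"dp":[0,0,4],"rotation":[0,0,0]}]'

```text
clock: 3.58
position: [537.0, 112.8, 35.4]
tool_rot: [0.751, 0.661, 0.002, 0.0]
force: [-1.2, -0.6, 6.0]
finger_gap: 0.1
```

step_arm --targets '[{"dp":[0,0,4],"rotation":[0,0,0]},{"dp":[0,0,4],"rotation":[0,0,0]}]'

```text
clock: 3.82
position: [537.3, 112.8, 29.5]
tool_rot: [0.751, 0.661, 0.002, 0.0]
force: [-13.9, -2.8, 62.9]
finger_gap: 0.1
```

step_arm --targets '[{"dp":[0,0,-10],"rotation":[0,0,0]},{"dp":[0,0,-18],"rotation":[0,0,0]},{"dp":[-40,0,0],"rotation":[0,0,0]},{"dp":[-40,0,0],"rotation":[0,0,0]},{"dp":[-30,0,0],"rotation":[0,0,0]},{"dp":[0,0,0],"rotation":[0,0,0]},{"dp":[0,0,0],"rotation":[0,0,0]}]'

```text
clock: 4.7
position: [524.4, 2.1, 58.1]
tool_rot: [0.75, 0.661, 0.003, 0.001]
force: [-0.2, 1.2, -0.3]
finger_gap: 0.1
```

```bash
python3 -c "
from h import *
plan(521.3,-5.0,45,-0.128,2)"
```

```text
{"dp": [-3.7, -1.1, 6.6] ,"rotation": [0.003, -0.002, 0.001] },
{"dp": [-3.7, -1.1, 6.6] ,"rotation": [0.003, -0.002, 0.001] },
th now -0.1254 pos [524.4   2.1  58.1] F [-0.2  1.2 -0.3] gap 0.1 t 4.7
```

step_arm --targets '[{"dp":[-4,-1,4],"rotation":[0.003,-0.002,0]},{"dp":[-3.5,-1,5],"rotation":[0.003,-0.002,0]},{"dp":[0,0,4],"rotation":[0,0,0]},{"dp":[0,0,4],"rotation":[0,0,0]},{"dp":[0,0,4],"rotation":[0,0,0]}]'

```text
clock: 5.32
position: [521.5, -3.2, 35.7]
tool_rot: [0.749, 0.663, -0.001, -0.0]
force: [-1.3, -1.4, 6.1]
finger_gap: -0.2
```

step_arm --targets '[{"dp":[0,0,3],"rotation":[0,0,0]}]'

```text
clock: 5.45
position: [521.5, -3.2, 32.7]
tool_rot: [0.749, 0.663, -0.001, -0.0]
force: [-0.0, -1.5, 5.9]
finger_gap: 0.3
```

step_arm --targets '[{"dp":[0,0,3.5],"rotation":[0,0,0]},{"dp":[0,0,2.5],"rotation":[0,0,0]},{"dp":[0,0,1],"rotation":[0,0,0]}]'

```text
clock: 5.82
position: [521.5, -3.2, 30.0]
tool_rot: [0.749, 0.663, -0.001, 0.001]
force: [-3.0, -0.1, 6.2]
finger_gap: -0.1
```

step_arm --targets '[{"dp":[0,0,2],"rotation":[0,0,0]},{"dp":[0,0,1.5],"rotation":[0,0,0]}]'

```text
clock: 6.08
position: [521.6, -3.2, 29.9]
tool_rot: [0.748, 0.663, -0.0, 0.001]
force: [-4.7, -0.4, 18.9]
finger_gap: -0.2
```

```bash
python3 -c "
from h import *
plan(425,-316,200,-0.565,8)"
```

```text
{"dp": [-40.3, -7.2, -21.2] ,"rotation": [0.0, 0.0, 0.056] },
{"dp": [-40.6, -5.0, -21.2] ,"rotation": [0.0, 0.0, 0.056] },
{"dp": [-40.9, -2.7, -21.2] ,"rotation": [0.0, 0.0, 0.056] },
{"dp": [-40.9, -0.5, -21.2] ,"rotation": [0.0, 0.0, 0.056] },
{"dp": [-40.9, 1.8, -21.2] ,"rotation": [0.0, 0.0, 0.056] },
{"dp": [-40.7, 4.1, -21.2] ,"rotation": [0.0, 0.0, 0.056] },
{"dp": [-40.4, 6.3, -21.2] ,"rotation": [0.0, 0.0, 0.056] },
{"dp": [-40.0, 8.5, -21.3] ,"rotation": [0.0, 0.0, 0.056] },
th now -0.1206 pos [521.6  -3.2  29.9] F [-4.7 -0.4 18.9] gap -0.2 t 6.075
```

step_arm --targets '[{"dp":[0,0,-20],"rotation":[0,0,0]},{"dp":[0,0,-40],"rotation":[0,0,0]},{"dp":[-40,-7,-20],"rotation":[0,0,0.056]},{"dp":[-40.5,-5,-20],"rotation":[0,0,0.056]},{"dp":[-41,-3,-20],"rotation":[0,0,0.056]},{"dp":[-41,-0.5,-20],"rotation":[0,0,0.056]},{"dp":[-41,2,-15],"rotation":[0,0,0.056]},{"dp":[-40,4,-15],"rotation":[0,0,0.056]},{"dp":[-40,6,0],"rotation":[0,0,0.056]},{"dp":[-36,8,0],"rotation":[0,0,0.056]},{"dp":[0,0,0],"rotation":[0,0,0]},{"dp":[0,0,0],"rotation":[0,0,0]}]' --fingers -1

```text
clock: 7.58
position: [422.8, -318.9, 205.0]
tool_rot: [0.88, 0.475, 0.001, 0.003]
force: [-0.0, 0.6, -0.1]
finger_gap: -0.4
```

Run:
```python
from h import *
import pickle
plan(425,-316,200,-0.565,1)
im,m=cam("wrist");cv2.imwrite("pics/w2.png",im);pickle.dump(m,open("w2.pkl","wb"))
```

```text
{"dp": [3.6, 0.2, 5.0] ,"rotation": [0.006, 0.001, -0.016] },
th now -0.5808 pos [ 422.8 -318.9  205. ] F [-0.   0.6 -0.1] gap -0.4 t 7.575
```

View pics/w2.png

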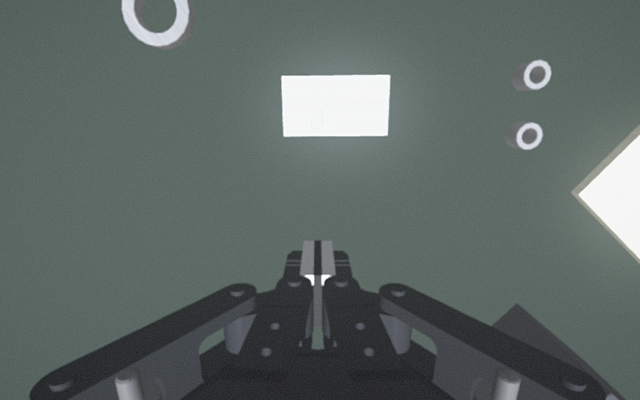

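The plate spans about (282..390, 75..137), and the rib is faint at about (317,118). I'll measure both.

Run:
```python
from h import *
import pickle
m=pickle.load(open("w2.pkl","rb"));im=cv2.imread("pics/w2.png");g=cv2.cvtColor(im,cv2.COLOR_BGR2GRAY)
cs,_=cv2.findContours((g[60:150,265:405]>185).astype(np.uint8),0,2);c=max(cs,key=cv2.contourArea)+np.array([265,60])
Q=np.array([onz(m,*p[0],4)[:2] for p in c],np.float32);R=cv2.minAreaRect(Q);print(R)
th=np.deg2rad(R[2]-90);ce=np.array(R[0]);print("th",th,"rib pred",ce-20*np.array([np.cos(th),np.sin(th)]))
crop=g[100:135,300:340];e=cv2.normalize(crop,None,0,255,32)
cv2.imwrite("pics/w2c.png",cv2.resize(cv2.createCLAHE(4).apply(g[65:145,270:400]),None,fx=5,fy=5,interpolation=2))
for u,v in ((317,108),(317,130)): print(onz(m,u,v,40).round(1))
```

```text
((480.1390380859375, -267.55029296875), (60.46574020385742, 110.65373992919922), 57.39244842529297)
th -0.5691091359924995 rib pred [ 463.29141049 -256.77265666]
[ 462.8 -259.4   40. ]
[ 451.8 -276.1   40. ]
```

View pics/w2c.png

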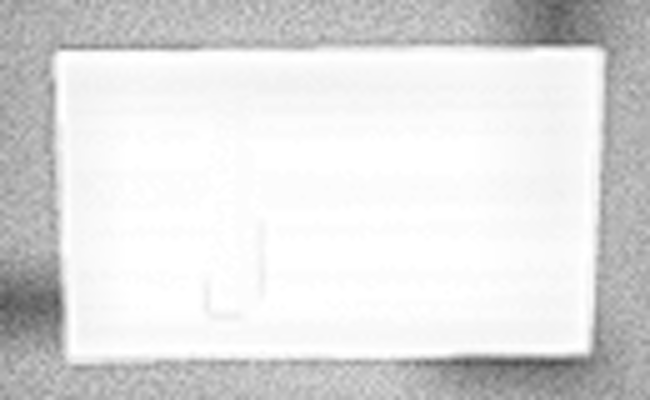

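```bash
python3 -c "
from h import *
plan(463.2,-256.8,85,-0.569,4)"
```

```text
{"dp": [18.5, -0.3, 30.0] ,"rotation": [0.001, 0.0, -0.003] },
{"dp": [18.5, -0.2, 30.0] ,"rotation": [0.001, 0.0, -0.003] },
{"dp": [18.5, -0.1, 30.0] ,"rotation": [0.001, 0.0, -0.003] },
{"dp": [18.5, 0.0, 30.0] ,"rotation": [0.001, 0.0, -0.003] },
th now -0.5802 pos [ 423.  -318.9  205.1] F [-0.5  0.1 -0.6] gap -0.1 t 7.625
```

step_arm --targets '[{"dp":[18,0,30],"rotation":[0.001,0,-0.003]},{"dp":[18,0,30],"rotation":[0.001,0,-0.003]},{"dp":[18,0,30],"rotation":[0.001,0,-0.003]},{"dp":[16,0,25],"rotation":[0.001,0,-0.003]},{"dp":[0,0,0],"rotation":[0,0,0]},{"dp":[0,0,0],"rotation":[0,0,0]}]' --fingers 0.0

```text
clock: 8.38
position: [464.6, -253.5, 88.2]
tool_rot: [0.875, 0.485, 0.0, 0.002]
force: [-0.2, -0.3, 1.0]
finger_gap: 42.8
```

```bash
python3 -c "
from h import *
plan(463.2,-256.8,9,-0.569,4)"
```

```text
{"dp": [-0.8, 0.1, 19.8] ,"rotation": [0.001, 0.0, 0.003] },
{"dp": [-0.9, 0.1, 19.8] ,"rotation": [0.001, 0.0, 0.003] },
{"dp": [-0.9, 0.1, 19.8] ,"rotation": [0.001, 0.0, 0.003] },
{"dp": [-0.9, 0.1, 19.8] ,"rotation": [0.001, 0.0, 0.003] },
th now -0.5582 pos [ 464.6 -253.5   88.2] F [-0.2 -0.3  1. ] gap 42.8 t 8.375
```

step_arm --targets '[{"dp":[-1,0,20],"rotation":[0.001,0,0.003]},{"dp":[-1,0,20],"rotation":[0.001,0,0.003]},{"dp":[-1,0,18],"rotation":[0.001,0,0.003]},{"dp":[-0.5,0,12],"rotation":[0.001,0,0.002]},{"dp":[0,0,0],"rotation":[0,0,0]},{"dp":[0,0,0],"rotation":[0,0,0]}]'

```text
clock: 9.12
position: [467.1, -262.1, 23.7]
tool_rot: [0.877, 0.48, 0.002, 0.006]
force: [-0.9, 0.5, -0.1]
finger_gap: 43.0
```

```bash
python3 -c "
from h import *
plan(463.2,-256.8,9,-0.569,1)"
```

```text
{"dp": [2.4, -6.3, 14.6] ,"rotation": [0.013, 0.003, -0.001] },
th now -0.5701 pos [ 467.1 -262.1   23.7] F [-0.9  0.5 -0.1] gap 43.0 t 9.125
```

step_arm --targets '[{"dp":[1,-2.5,0],"rotation":[0.006,0.002,0]},{"dp":[1,-2.5,0],"rotation":[0.005,0,0]},{"dp":[0,0,0],"rotation":[0,0,0]},{"dp":[0,0,5],"rotation":[0,0,0]},{"dp":[0,0,5],"rotation":[0,0,0]},{"dp":[0,0,3],"rotation":[0,0,0]},{"dp":[0,0,0],"rotation":[0,0,0]}]'

```text
clock: 10.0
position: [464.4, -257.7, 10.9]
tool_rot: [0.877, 0.48, 0.0, 0.001]
force: [-0.0, -0.1, -0.3]
finger_gap: 43.0
```

```bash
python3 -c "
from h import *
plan(463.2,-256.8,9,-0.569,1)"
```

```text
{"dp": [0.2, -1.5, 1.9] ,"rotation": [0.003, 0.001, -0.001] },
th now -0.5696 pos [ 464.4 -257.7   10.9] F [-0.  -0.1 -0.3] gap 43.0 t 10.0
```

Good. Correcting the last 1.5 mm and 0.003 rad, then closing.

step_arm --targets '[{"dp":[0,-1.5,1],"rotation":[0.003,0.001,0]},{"dp":[0,0,0],"rotation":[0,0,0]}]'

```text
clock: 10.25
position: [463.0, -256.9, 9.7]
tool_rot: [0.877, 0.48, -0.0, -0.0]
force: [0.4, 0.5, 0.1]
finger_gap: 42.9
```

step_arm --targets '[{"dp":[0,0,0],"rotation":[0,0,0]},{"dp":[0,0,0],"rotation":[0,0,0]},{"dp":[0,0,0],"rotation":[0,0,0]},{"dp":[0,0,0],"rotation":[0,0,0]},{"dp":[0,0,0],"rotation":[0,0,0]},{"dp":[0,0,0],"rotation":[0,0,0]}]' --fingers -1

```text
clock: 11.0
position: [463.1, -257.0, 10.0]
tool_rot: [0.877, 0.48, 0.0, -0.0]
force: [0.1, -0.0, -0.3]
finger_gap: 8.7
```

```bash
python3 -c "
from h import *
plan(463.2,-256.8,109,-0.569,3)"
```

```text
{"dp": [0.1, -0.0, -33.0] ,"rotation": [-0.0, -0.0, -0.0] },
{"dp": [0.1, -0.0, -33.0] ,"rotation": [-0.0, -0.0, -0.0] },
{"dp": [0.1, -0.0, -33.0] ,"rotation": [-0.0, -0.0, -0.0] },
th now -0.5696 pos [ 463.1 -257.    10. ] F [ 0.1 -0.  -0.3] gap 8.7 t 11.0
```

```bash
python3 -c "
from h import *
plan(547.1,51.8,110,-0.128,10)"
```

```text
{"dp": [30.5, -9.6, -10.0] ,"rotation": [-0.0, -0.0, -0.044] },
{"dp": [30.9, -8.2, -10.0] ,"rotation": [-0.0, -0.0, -0.044] },
{"dp": [31.3, -6.9, -10.0] ,"rotation": [-0.0, -0.0, -0.044] },
{"dp": [31.5, -5.5, -10.0] ,"rotation": [-0.0, -0.0, -0.044] },
{"dp": [31.7, -4.1, -10.0] ,"rotation": [-0.0, -0.0, -0.044] },
{"dp": [31.9, -2.7, -10.0] ,"rotation": [-0.0, -0.0, -0.044] },
{"dp": [32.0, -1.3, -10.0] ,"rotation": [-0.0, -0.0, -0.044] },
{"dp": [32.0, 0.2, -10.0] ,"rotation": [-0.0, -0.0, -0.044] },
{"dp": [32.0, 1.6, -10.0] ,"rotation": [-0.0, -0.0, -0.044] },
{"dp": [31.9, 3.0, -10.0] ,"rotation": [-0.0, -0.0, -0.044] },
th now -0.5696 pos [ 463.1 -257.    10. ] F [ 0.1 -0.  -0.3] gap 8.7 t 11.0
```

step_arm --targets '[{"dp":[0,0,-15],"rotation":[0,0,0]},{"dp":[0,0,-25],"rotation":[0,0,0]},{"dp":[0,0,-30],"rotation":[0,0,0]},{"dp":[0,0,-25],"rotation":[0,0,0]},{"dp":[0,0,0],"rotation":[0,0,0]}]'

```text
clock: 11.62
position: [463.1, -256.9, 110.8]
tool_rot: [0.877, 0.48, 0.0, 0.0]
force: [-0.1, -0.7, -0.9]
finger_gap: 9.0
```

step_arm --targets '[{"dp":[30,-9.5,0],"rotation":[0,0,-0.044]},{"dp":[31,-8,0],"rotation":[0,0,-0.044]},{"dp":[31,-7,0],"rotation":[0,0,-0.044]},{"dp":[31.5,-5.5,0],"rotation":[0,0,-0.044]},{"dp":[31.5,-4,0],"rotation":[0,0,-0.044]},{"dp":[32,-2.5,0],"rotation":[0,0,-0.044]},{"dp":[32,-1.5,0],"rotation":[0,0,-0.044]},{"dp":[32,0,0],"rotation":[0,0,-0.044]},{"dp":[28,1.5,0],"rotation":[0,0,-0.044]},{"dp":[18,2,0],"rotation":[0,0,-0.03]},{"dp":[0,0,0],"rotation":[0,0,0]},{"dp":[0,0,0],"rotation":[0,0,0]}]'

```text
clock: 13.12
position: [537.5, 43.0, 104.5]
tool_rot: [0.752, 0.659, -0.003, -0.003]
force: [0.2, -0.1, -0.8]
finger_gap: 8.9
```

Run:
```python
from h import *
import pickle
plan(547.1,51.8,60,-0.128,4)
im,m=cam("wrist");cv2.imwrite("pics/w3.png",im);pickle.dump(m,open("w3.pkl","wb"))
```

```text
{"dp": [2.5, 2.2, 11.1] ,"rotation": [-0.002, 0.0, -0.001] },
{"dp": [2.5, 2.2, 11.1] ,"rotation": [-0.002, 0.0, -0.001] },
{"dp": [2.5, 2.2, 11.1] ,"rotation": [-0.002, 0.0, -0.001] },
{"dp": [2.5, 2.1, 11.1] ,"rotation": [-0.002, 0.0, -0.001] },
th now -0.1316 pos [537.5  43.  104.5] F [ 0.2 -0.1 -0.8] gap 8.9 t 13.125
```

View pics/w3.png

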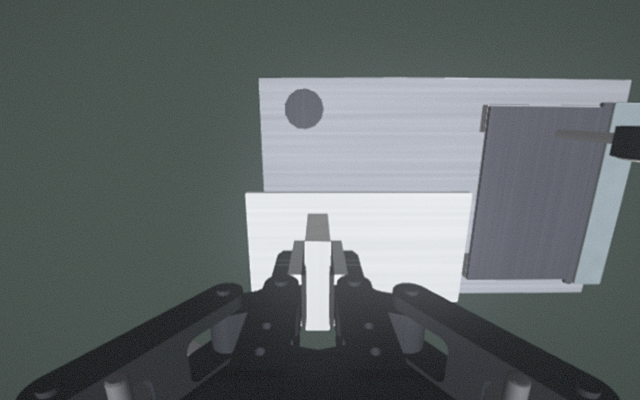

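The view shows the held plate's corners at about (246,193), (471,192) and (458,301). The leaf front edge runs from about (488,106) to (467,279), the bed corner is at (260,79), and the seated left plug is at (304,108).

Run:
```python
from h import *
import pickle
m=pickle.load(open("w3.pkl","rb"));g=cv2.cvtColor(cv2.imread("pics/w3.png"),cv2.COLOR_BGR2GRAY)
yaw=-.128;o=np.array([618,42.7]);F=np.array([[np.cos(yaw),np.sin(yaw)],[-np.sin(yaw),np.cos(yaw)]])
f=lambda u,v,z:(F@(onz(m,u,v,z)[:2]-o)).round(1)
b=cv2.GaussianBlur(g,(3,3),0).astype(float)
L=[]
for v in range(135,260,10):
    u=465+np.argmin(np.diff(b[v,465:500])); L.append(f(u+.5,v,35.5))
print("leaf front",L[0],L[-1],np.median([l[0] for l in L]))
cs,_=cv2.findContours((g[85:130,280:328]<130).astype(np.uint8),0,2);c=max(cs,key=cv2.contourArea)
(u,v),_,_=cv2.fitEllipse(c);print("plug L",f(u+280,v+85,30))
print("bed corners",f(259.5,79,24),f(631,80,24), "bed edge lower",f(582,291,24))
print("leaf corners",f(489,106,35.5),f(470,279,35.5), "tcp fix",F@(r.read_state()["position"][:2]-o))
z=r.read_state()["position"][2]-6
for uv in((246,193),(471,192),(458,301)): print("plate",f(*uv,z))
```

```text
leaf front [28.  43.5] [ 25.8 -41.5] 27.7
plug L [-89.8  60.3]
bed corners [-118.8   79.2] [128.9  79.5] bed edge lower [129.8 -78.9]
leaf corners [28.6 61.7] [ 31.7 -60.9] tcp fix [-79.90886775 -10.11425881]
plate [-114.5   20.5]
plate [-6.9 20.8]
plate [ -6.1 -38.6]
```

step_arm --targets '[{"dp":[3,2.5,11],"rotation":[-0.002,0,0]},{"dp":[3,2.5,11],"rotation":[-0.002,0,0]},{"dp":[2,2,11],"rotation":[-0.002,0,0]},{"dp":[2,1,11],"rotation":[-0.001,0,0]},{"dp":[0,0,5],"rotation":[0,0,0]},{"dp":[0,0,0],"rotation":[0,0,0]},{"dp":[0,0,0],"rotation":[0,0,0]}]'

```text
clock: 14.05
position: [546.3, 50.4, 51.0]
tool_rot: [0.753, 0.658, -0.002, -0.001]
force: [-0.1, -0.9, -0.6]
finger_gap: 8.9
```

```bash
python3 -c "
from h import *
plan(547.1,51.8,34,-0.128,1)"
```

```text
{"dp": [1.5, 0.7, 17.0] ,"rotation": [-0.004, 0.001, -0.007] },
th now -0.135 pos [546.3  50.4  51. ] F [-0.1 -0.9 -0.6] gap 8.9 t 14.05
```

step_arm --targets '[{"dp":[1.5,0.5,4],"rotation":[-0.004,0.001,-0.007]},{"dp":[0,0,4],"rotation":[0,0,0]},{"dp":[0,0,3.5],"rotation":[0,0,0]},{"dp":[0,0,2],"rotation":[0,0,0]},{"dp":[0,0,0],"rotation":[0,0,0]}]'

```text
clock: 14.68
position: [547.6, 51.9, 37.4]
tool_rot: [0.751, 0.661, 0.001, 0.001]
force: [0.5, -0.3, -1.5]
finger_gap: 9.2
```

```bash
python3 -c "
from h import *
plan(547.1,51.8,34,-0.128,1)"
```

```text
{"dp": [-0.2, -0.5, 3.4] ,"rotation": [0.002, -0.0, 0.0] },
th now -0.1275 pos [547.6  51.9  37.4] F [ 0.5 -0.3 -1.5] gap 9.2 t 14.675
```

Now touching down gently.

step_arm --targets '[{"dp":[0,0,1.5],"rotation":[0.002,0,0]},{"dp":[0,0,1],"rotation":[0,0,0]},{"dp":[0,0,0.7],"rotation":[0,0,0]},{"dp":[0,0,0.5],"rotation":[0,0,0]}]'

```text
clock: 15.18
position: [547.8, 51.9, 34.0]
tool_rot: [0.751, 0.661, 0.0, 0.0]
force: [-2.0, 0.3, 8.5]
finger_gap: 9.0
```

step_arm --targets '[{"dp":[0,4,0.4],"rotation":[0,0,0]},{"dp":[0,5,0.4],"rotation":[0,0,0]},{"dp":[0,5,0.4],"rotation":[0,0,0]},{"dp":[0,4,0.4],"rotation":[0,0,0]}]'

```text
clock: 15.68
position: [547.7, 51.9, 35.1]
tool_rot: [0.75, 0.661, -0.01, -0.011]
force: [-11.8, 0.4, 18.4]
finger_gap: 9.3
```

```bash
python3 -c "
from h import *
plan(601.1,44.7,34,-0.128,1)"
```

```text
{"dp": [-0.4, 53.8, -0.6] ,"rotation": [-0.03, 0.001, 0.001] },
th now -0.1269 pos [547.7  51.9  35.1] F [-11.8   0.4  18.4] gap 9.3 t 15.675
```

step_arm --targets '[{"dp":[0,0,-1.5],"rotation":[-0.01,0,0]},{"dp":[0,0,-1],"rotation":[-0.01,0,0]},{"dp":[0,0,0],"rotation":[-0.01,0,0]},{"dp":[0,0,0],"rotation":[0,0,0]}]'

```text
clock: 16.18
position: [547.8, 51.9, 38.0]
tool_rot: [0.75, 0.661, 0.0, 0.001]
force: [-0.8, -1.0, -1.9]
finger_gap: 8.9
```

```bash
python3 -c "
from h import *
plan(601.1,44.7,35.3,-0.128,1)"
```

```text
{"dp": [-0.4, 53.8, 2.8] ,"rotation": [0.002, 0.001, 0.001] },
th now -0.1267 pos [547.8  51.9  38. ] F [-0.8 -1.  -1.9] gap 8.9 t 16.175
```

step_arm --targets '[{"dp":[0,2,1.3],"rotation":[0.002,0,0]},{"dp":[0,4,1],"rotation":[0,0,0]},{"dp":[0,4,0],"rotation":[0,0,0]},{"dp":[0,3,0],"rotation":[0,0,0]},{"dp":[0,0,0],"rotation":[0,0,0]}]'

```text
clock: 16.8
position: [562.4, 50.0, 35.0]
tool_rot: [0.751, 0.661, -0.0, 0.0]
force: [-0.3, -1.0, -0.8]
finger_gap: 9.0
```

```bash
python3 -c "
from h import *
plan(601.1,44.7,35.3,-0.128,1)"
```

```text
{"dp": [-0.4, 39.0, -0.3] ,"rotation": [0.0, 0.001, 0.001] },
th now -0.127 pos [562.4  50.   35. ] F [-0.3 -1.  -0.8] gap 9.0 t 16.8
```

step_arm --targets '[{"dp":[0,4,0],"rotation":[0,0,0]},{"dp":[0,5,0],"rotation":[0,0,0]},{"dp":[0,4,0],"rotation":[0,0,0]},{"dp":[0,0,0],"rotation":[0,0,0]}]'

```text
clock: 17.3
position: [576.4, 48.2, 35.1]
tool_rot: [0.751, 0.661, -0.0, 0.0]
force: [-0.1, -0.4, -2.1]
finger_gap: 8.9
```

Run:
```python
from h import *
plan(601.1,44.7,35,-0.128,1)
im,m=cam("wrist");cv2.imwrite("pics/w4.png",im)
```

```text
{"dp": [-0.4, 25.0, 0.1] ,"rotation": [0.0, 0.001, 0.001] },
th now -0.127 pos [576.4  48.2  35.1] F [-0.1 -0.4 -2.1] gap 8.9 t 17.3
```

View pics/w4.png

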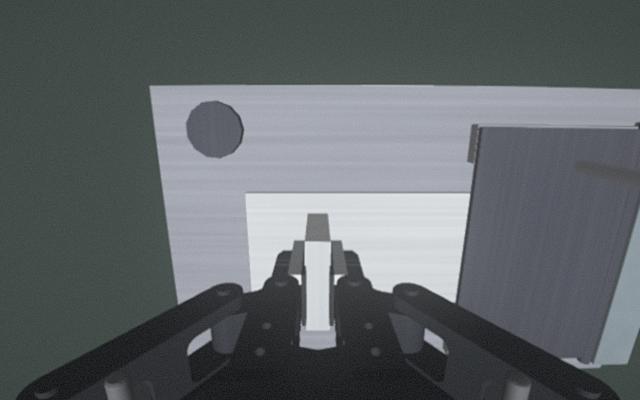

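The plate's edge is now going under the leaf at about u=468, square and centred, with no contact force. Continuing about 25 mm.

step_arm --targets '[{"dp":[0,4,0],"rotation":[0,0,0]},{"dp":[0,5,0],"rotation":[0,0,0]},{"dp":[0,4,0],"rotation":[0,0,0]},{"dp":[0,0,0],"rotation":[0,0,0]}]'

```text
clock: 17.85
position: [589.8, 46.5, 35.0]
tool_rot: [0.751, 0.661, -0.0, 0.0]
force: [0.1, -0.1, -1.0]
finger_gap: 9.1
```

step_arm --targets '[{"dp":[0,4,0],"rotation":[0,0,0]},{"dp":[0,4,0],"rotation":[0,0,0]},{"dp":[0,2,0],"rotation":[0,0,0]},{"dp":[0,0,0],"rotation":[0,0,0]}]'

```text
clock: 18.35
position: [600.3, 45.2, 35.0]
tool_rot: [0.751, 0.661, -0.001, 0.0]
force: [0.2, 0.2, -1.6]
finger_gap: 9.0
```

```bash
python3 -c "
from h import *
plan(601.1,44.7,35,-0.128,1)"
```

```text
{"dp": [-0.3, 0.9, -0.0] ,"rotation": [-0.0, 0.001, 0.001] },
th now -0.1269 pos [600.3  45.2  35. ] F [ 0.2  0.2 -1.6] gap 9.0 t 18.35
```

step_arm --targets '[{"dp":[0,0.5,0.5],"rotation":[0,0,0]},{"dp":[0,0,0.5],"rotation":[0,0,0]},{"dp":[0,0,0.6],"rotation":[0,0,0]}]'

```text
clock: 18.73
position: [600.6, 45.1, 34.0]
tool_rot: [0.751, 0.661, -0.001, 0.0]
force: [-2.7, -0.3, 8.2]
finger_gap: 9.2
```

step_arm --targets '[{"dp":[0,0,0.8],"rotation":[0,0,0]},{"dp":[0,0,1.0],"rotation":[0,0,0]}]'

```text
clock: 18.98
position: [600.7, 45.1, 34.0]
tool_rot: [0.751, 0.661, -0.0, 0.0]
force: [-3.3, -0.0, 9.6]
finger_gap: 9.3
```

step_arm --targets '[{"dp":[0,0,1.6],"rotation":[0,0,0]}]'

```text
clock: 19.1
position: [600.7, 45.1, 34.0]
tool_rot: [0.75, 0.661, -0.0, 0.001]
force: [-5.0, -1.3, 18.6]
finger_gap: 9.1
```

Run:
```python
from h import *
im,m=cam("wrist"); a,_=cam("side"); cv2.imwrite("pics/f.png",np.hstack([im[100:400,240:640],cv2.resize(a[130:280,240:440],(400,300),interpolation=2)]))
plan(601.1,44.7,34,-0.128,1)
yaw=-.127;X=np.array([np.cos(yaw),np.sin(yaw)]);Y=np.array([-X[1],X[0]])
d=np.array(r.read_state()["position"])[:2]+74.5*X-[618,42.7]; print("edge past mouth",d@X-28.2,"lat",d@Y)
```

```text
{"dp": [-0.4, 0.4, 0.0] ,"rotation": [0.001, 0.001, 0.001] },
th now -0.1268 pos [600.7  45.1  34. ] F [-4.4 -0.3 14.3] gap 9.4 t 19.2
edge past mouth 28.847810456906604 lat 0.19369457575665372
```

View pics/f.png

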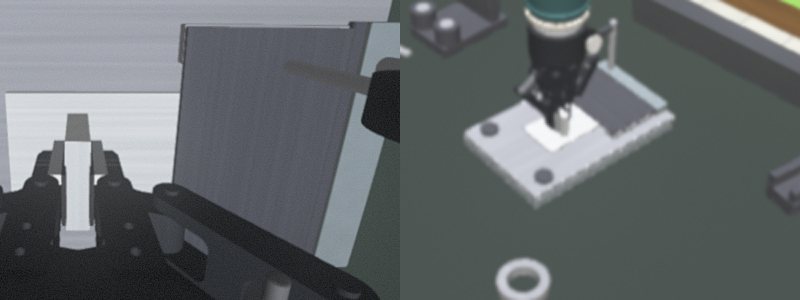

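The plate is square under the leaf, the leaf is lying down, both plugs are seated, and the push is about 14 N. Handing in.

```bash
python3 -c "
from rig import r
print(r.read_state()['force']);print(r.job_done());print(r.read_state()['force'])"
```

```text
[-4.37492149 -0.28015957 14.30901934]
the job is handed in; nothing more can be done
None
the job is handed in; nothing more can be done
```

The job is handed in at about 19 s. Both plugs are pressed home, and the arm is holding the plate under the leaf and pressing it flat on the bed. The hand-in reports no verdict.

**Last checks:**
- **Plugs:** each met a hard stop with the fingertip reading z 29.5 mm (left) and 29.9 mm (right), against 30 mm for fully seated.
- **Plate position:** I estimate the leading edge is 29 mm past the leaf's front edge and 0.2 mm off centre. It is square to about 0.001 rad by the tool heading and the fixture angle I measured. These come from the arm's pose and the earlier camera measurements.
- **Push and grip:** the downward push settled at 14.3 N, with the fingers holding the rib at an opening of about 9 mm.
- **Leaf and bystanders:** the leaf looks flat in the last pictures. The arm went near no bystander, but I did not measure them again at the end.

**What went wrong on the way:**
- **Plate stuck:** the first attempt to slide the plate while pressed on the bed stuck on friction. The tool tilted about 0.03 rad, at 12 N sideways and 18 N down. I lifted it slightly, levelled it, slid it in about 1 mm above the bed without touching, and pressed down at the end.
- **Left plug:** the press peaked at 63 N on the wrist, within the 120 N limit.

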